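# Fetch a fresh bar of soap from the lidded tub

## Robot

A 6-joint arm with a two-finger parallel gripper is mounted at the origin on the work surface. World frame = base frame: x ahead of the robot, y to its left, z up, the work surface at z = 0. Lengths are in m, angles in rad, forces in N, time in s.
With the tool pointing down it reaches from about 0.35 to 0.975 m from the base axis. Payload 4.9 kg.
Tool frame: the origin (TCP) lies on the front face of the gripper's body, between the roots of the fingers; the fingertips stand ctrl.tip_extent ahead of it and the grasp point (between the pads) lies 54 mm ahead of it (ctrl.tip_extent is the distance from the TCP to the fingertips, in m); z points along the fingers, y is the line along which they close (so a half turn about z gives the same grasp; the last joint's range is limited). The gripper opens to 85 mm and grips with 20 to 120 N. Pads are 22 mm wide; open, the fingers measure 114 mm over their backs; the gripper's body (76 mm by 85 mm) begins 54 mm behind the grasp point. The pads swing forward as they close: fully open they stand 13 mm farther back than shut.
Start: joints at [-1.375, 0.053, 1.613, -0, 1.476, -0.119], TCP at [0.194, -0.594, 0.304] pointing down, gripper open.
Joint ranges: [-3.01, 3.01], [-1.01, 2.22], [0.06, 2.58], [-1.02, 4.17], [0.09, 2.62], [-3.14, 3.14]. Speed limits (rad/s): [2.57, 2.57, 3.14, 3.14, 3.14, 3.14].

## Interface

Orientations are given as a rotation vector (axis times angle).
In Python, from station import ctrl gives the robot as it stands.
- The arm moves only by the tool apply_moves, never from a script. Its argument "rows" is one flat list of numbers, 6 for each row, row after row: the shift along the tool's x, y, z normalised to -1 to 1, where 1 is 0.6 m, then the turn, a rotation vector about the tool's x, y, z normalised to -1 to 1, where 1 is 90 degrees. A call has 1 to 20 rows; each row is the pose to reach, as a shift and turn from the pose commanded when the call began, along the tool's axes at that moment; what a row does not reach only later rows make up. A row lasts 1/10 s, in which the tool goes at most 50 mm and 8.59 degrees, less where a joint would pass 70% of its speed; a pose out of reach is approached as far as the arm can. A call with a number of a shift or a turn outside -1 to 1 is refused whole. A call with a gripper value outside its range is refused whole. "grip" is the opening, from 0 (shut) to 1 (fully open), set as the call begins (left out, the last holds). The fingers move at their own pace and stop on an object; "grip_force" is the grip in N (left out, the last holds). Time passes only in rows, so rows that repeat a pose let the fingers close. It gives the time, the measured TCP pose, the force, the opening and the grip force at its end, in the units of the state.
- ctrl.get_obs(): the state, without advancing time (a new reading comes with each control period).
- ctrl.get_image(name): name is "side" or "top" or "wrist"; returns (picture, depth): 480x640x3 uint8, blue, green, red; 480x640 float32, m along the optical axis (not along the pixel's ray), 0 where there is no reading.
- ctrl.camera_model(name): a dict with "mtx" (3x3 intrinsics, pixels), "k1" (the pictures are not rectified: a ray, as slopes to the right and down, at radius r is drawn at 1 + k1 r^2 times it, then the intrinsics apply), "R" (3x3) and "t" (3): a world point X has camera coordinates R X + t; the wrist camera has in their place "tool_from_camera" (4x4, takes a point from camera to tool coordinates, whose origin is the TCP and whose axes are the flange's). Camera axes: x right, y down, z forward; pixel columns grow to the right and rows downward; lengths in m; the calibration is good to about 2 mm. A picture is of the moment at which its call begins: read the wrist's pose just before it. camera_model takes no time and is no camera call.
- ctrl.finish_job(): hands the job in; it is judged then, once.
The state is a dict: "t": time; "q": joint angles; "dq": joint speeds; "effort": joint torques, N m; "tool_pos": TCP position; "tool_rot": TCP orientation; "contact_force": force on the tool from outside, world axes, zero at the start; "wrist_torque": the same for the moment, N m; "opening": finger opening in m; "grip_force": force on a finger pad.
Only numpy, scipy, OpenCV 4.12 (cv2) and the standard library are available. Lean on these libraries where they do the work, as an engineer would, in place of code of your own. Each camera call takes 0.05 s, during which the arm holds its last target. There are 200 camera calls.

## Task

Open the soap tub on the washstand: by its front lip tip the lid up, draw its tongue out of the slot at the back, and lay the lid flat and right way up in the middle of the slatted board. Then take out the bar of soap and lay it flat in the middle of the soap dish, leaving the nail brush in the tub. Set things down rather than dropping them, and leave everything else where it stands.

Things in the scene. Friction and masses are not known exactly. Their poses are not given: they have to be found in the camera images.
- tub: White ceramic tub, fixed, 150 (x) x 180 (y) x 70 mm high, open on top, lidded. Origin: centre of its underside; its front (-x) faces roughly to the robot's right. Walls 6 mm; inner floor 20 mm above the counter; inside 138 x 168 mm, 50 mm deep. An upright 100 mm wide stands on the rear wall, 28 mm above the rim.
- tub_slot (a point): Centre of the lower edge of the slot in the tub's rear upright (x = +72, z = +70 mm in the tub's frame, same axes). The slot is 70 mm wide (y) and 16 mm high, through the 6 mm wall; above it a crossbar 12 mm high.
- lid: Loose wooden lid, 0.14 kg: plate 6 mm thick, 147 x 176 (y) mm, on the tub's rim. Origin: on the plate's underside, above the tub's centre (plate from x = -82 to +65 mm); x to the rear, z up. Below it two cross ribs 120 mm wide, 14 deep, 6 thick, at x = -62 and +55: the front one sits just inside the tub's front wall, so the lid cannot be drawn forward while flat.
- lid_tongue (a point): Underside of the rear end of the lid's tongue (x = +86 mm in the lid's frame), 56 mm wide, 6 thick, through the tub's slot with 10 mm play upwards: it bars lifting the lid straight up. Tip the lid's front up 20 to 45 degrees about the rear wall, then draw the lid forward along its own plane by 30 mm or more.
- lid_lip (a point): Middle of the free upper edge of the lid's front lip, halfway through its thickness: x = -109, y = 0, z = +40 mm in the lid's frame (same axes). The lip is a straight strip 110 mm wide (y), 45 long, 10 thick, flaring out (-x) and up from the plate's front edge (x = -83, z = +3) at 55 degrees above horizontal.
- soap: Bar of cream-coloured soap, rounded block 80 (x) x 45 (y) x 30 mm high, 0.1 kg, lying flat in the tub, long side along the tub's x, left or right of the nail brush. Origin: centre of its underside.
- brush: Nail brush lying bristles down in the tub beside the soap: wooden back 80 (x) x 45 (y) mm over a narrower pale bristle block, 32 mm high. Origin: centre of its underside.
- board: Slatted wooden board fixed on the counter on one side of the tub, 220 x 220 mm, top 12 mm above its origin (centre of its underside).
- dish: White open soap dish fixed on the counter on the other side of the tub, 130 (x) x 110 (y) x 20 mm high, walls and floor 5 mm. Origin: centre of its underside.
- pump: Bystander: clear soap bottle with a brass cap, 68 mm diameter, 160 tall. Origin: on its underside.
- shampoo: Bystander: white bottle with a black cap, 60 mm diameter, 190 tall. Origin: on its underside.
- tumbler: Bystander: empty drinking glass, 72 mm diameter, 90 tall. Origin: on its underside.
- jar: Bystander: low white cream jar with a metal cap, 70 mm diameter, 55 tall. Origin: on its underside.
- hairbrush: Bystander: dark wooden hairbrush lying bristles down far to the right, 210 mm long, 28 high. Origin: on its underside, x along it.
- tissues: Bystander: plain grey card tissue box with a dark oval slot on top, behind the tub, 85 x 200 x 70 mm. Origin: on its underside.
- mouthwash: Bystander: green bottle with a white cap, 66 mm diameter, 150 tall. Origin: on its underside.
Not all that is in view belongs to the job. Several things have the shape of the lid; the one meant has the colours described above.

How it is judged:
By the outcome, as a careful person would: the job done as asked, in the order asked, and still so for the second after the job is handed in, with the robot touching nothing.
It also fails if it takes over 67 s, if anything falls off the work surface, if the arm or the gripper's body presses on something with over 40 N, if the wrist force passes 120 N, or if a joint passes its speed limit or range.

## Working session

There is one attempt and no reset: what is moved stays moved. The work goes in short steps, Python scripts to look and compute and a tool call to move; the robot and the scene stay as the last step left them, time stands still between calls to the robot, and variables do not carry over. Pictures are saved under pics/ and viewed, at most 10 in all, crops included, and the job is handed in when it is done.

Besides the shell and the picture viewer there is one more tool, called after "Request:" as name(argument=value, ...), one argument or row to a line, values as JSON. apply_moves: Moves the arm, as the interface text tells. Its arguments: {"type":"object","properties":{"rows":{"type":"array","items":{"type":"number"}},"grip":{"type":"number"},"grip_force":{"type":"number"}},"required":["rows"]}

```bash
ls; mkdir -p pics; python3 - <<'E'
from station import ctrl
import cv2,numpy as np
o=ctrl.get_obs();print({k:np.round(v,3) for k,v in o.items()},ctrl.tip_extent)
for n in("top","side"):
    im,d=ctrl.get_image(n);cv2.imwrite(f"pics/{n}0.png",im);np.save(f"pics/{n}0.npy",d)
    m=ctrl.camera_model(n);print(n,{k:np.round(v,3).tolist() for k,v in m.items()})
print(np.round(ctrl.camera_model("wrist")["tool_from_camera"],3))
E
```

```text
pics
{'t': np.float64(0.0), 'q': array([-1.375,  0.053,  1.614, -0.   ,  1.476, -0.119]), 'dq': array([-0.001,  0.   ,  0.   , -0.   ,  0.001,  0.002]), 'effort': array([ 0.0000e+00, -3.9368e+01, -3.7018e+01, -0.0000e+00,  7.0000e-03,
        0.0000e+00]), 'tool_pos': array([ 0.193, -0.594,  0.303]), 'tool_rot': array([-3.101, -0.492,  0.   ]), 'contact_force': array([-0.741, -0.33 ,  0.199]), 'wrist_torque': array([ 0.018,  0.038, -0.021]), 'grip_force': np.float64(0.0), 'opening': np.float64(0.085)} 0.0726
top {'mtx': [[581.182, 0.0, 318.152], [0.0, 581.182, 242.534], [0.0, 0.0, 1.0]], 'k1': -0.165, 'R': [[0.016, -1.0, 0.013], [-0.983, -0.018, -0.182], [0.182, -0.01, -0.983]], 't': [-0.004, 0.507, 1.596]}
side {'mtx': [[546.349, 0.0, 319.321], [0.0, 546.349, 244.795], [0.0, 0.0, 1.0]], 'k1': -0.154, 'R': [[-0.993, -0.119, 0.001], [-0.086, 0.707, -0.702], [0.083, -0.697, -0.712]], 't': [0.476, 0.107, 1.184]}
[[-0.    -0.961 -0.276  0.069]
 [ 1.    -0.     0.    -0.002]
 [-0.    -0.276  0.961 -0.07 ]
 [ 0.     0.     0.     1.   ]]
```

View pics/top0.png

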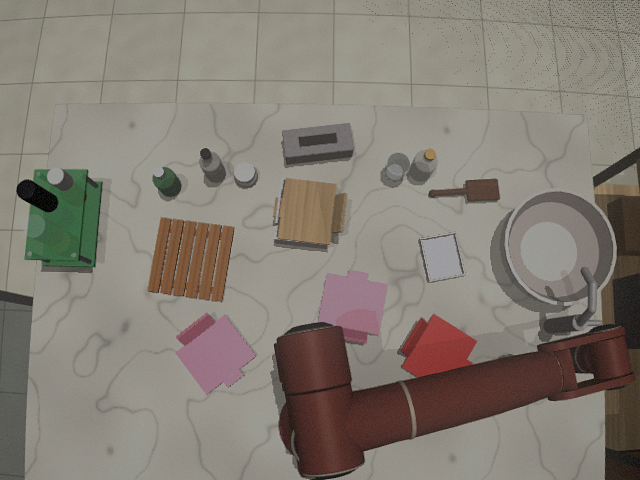

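View pics/side0.png

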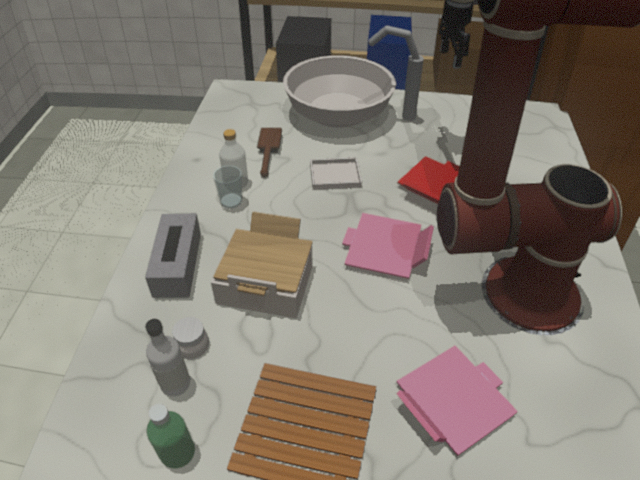

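The top view shows four lid-shaped things: wooden at (310,212) on the white tub, pink at (352,305), pink at (216,352) and red at (440,345). The wooden one fits the description: it is the right colour and sits on the tub, with its lip to the robot's right at about (340,212). The board is at (192,260) and the dish at (441,257). I'll confirm in an enlarged crop.

```bash
cat > h.py <<'E'
import numpy as np,cv2
from scipy.spatial.transform import Rotation as Ro
from station import ctrl
def slopes(m,uv):
    K=m["mtx"];p=cv2.undistortPoints(np.array(uv,float).reshape(-1,1,2),K,np.array([m["k1"],0,0,0,0.]))
    return p.reshape(-1,2)
def cam2world(m,obs=None):
    if "R" in m: R=np.array(m["R"]);return R.T,-R.T@np.array(m["t"])
    T=np.array(m["tool_from_camera"]);W=Ro.from_rotvec(obs["tool_rot"]).as_matrix()
    return W@T[:3,:3],W@T[:3,3]+obs["tool_pos"]
def at_z(name,uv,z,obs=None):
    m=ctrl.camera_model(name);R,c=cam2world(m,obs);s=slopes(m,uv)
    d=np.c_[s,np.ones(len(s))]@R.T
    return c+d*((z-c[2])/d[:,2])[:,None]
def cloud(name,d,obs=None,box=None):
    "world point of each pixel with depth (N,3), and its pixel"
    m=ctrl.camera_model(name);R,c=cam2world(m,obs)
    v,u=np.nonzero(d>0)
    if box: k=(u>=box[0])&(u<box[2])&(v>=box[1])&(v<box[3]);u,v=u[k],v[k]
    s=slopes(m,np.c_[u,v]);z=d[v,u]
    return (np.c_[s,np.ones(len(s))]*z[:,None])@R.T+c,np.c_[u,v]
E
python3 - <<'E'
import cv2,numpy as np
a=cv2.imread("pics/top0.png")
f=lambda x0,y0,w,h,s:cv2.resize(a[y0:y0+h,x0:x0+w],None,fx=s,fy=s,interpolation=cv2.INTER_CUBIC)
b=np.zeros((600,800,3),np.uint8)
b[:500,:500]=f(262,160,100,100,5); b[:300,500:800]=f(142,210,100,100,3);b[300:580,500:780]=f(405,222,70,70,4)
cv2.imwrite("pics/c0.png",b)
from h import *
d=np.load("pics/top0.npy")
for n,bx,zs in(("tub",(262,165,360,255),(.06,.09)),("board",(142,210,242,306),(.008,.02)),("dish",(412,225,470,290),(.014,.03)),("lip",(262,165,360,255),(.093,.14))):
    P,uv=cloud("top",d,box=bx);k=(P[:,2]>zs[0])&(P[:,2]<zs[1]);Q=P[k]
    if len(Q)<5: print(n,len(Q));continue
    r=cv2.minAreaRect(Q[:,:2].astype(np.float32));print(n,len(Q),np.round(r[0],4),np.round(r[1],3),round(r[2],1),np.round(np.percentile(Q[:,2],[1,50,99]),3))
    if n=="lip": np.save("pics/lip.npy",Q);print(np.round(Q[np.argsort(Q[:,1])][::max(1,len(Q)//25)],3).tolist())
E
```

```text
tub 3570 [0.5935 0.0416] [0.18  0.183] 85.4 [0.066 0.077 0.088]
board 4509 [0.4668 0.3723] [0.277 0.294] 1.4 [0.008 0.013 0.02 ]
dish 340 [ 0.4805 -0.3675] [0.132 0.139] 11.3 [0.014 0.02  0.029]
lip 402 [0.5911 0.0267] [0.188 0.111] 84.0 [0.094 0.105 0.119]
[[0.633, -0.072, 0.109], [0.608, -0.067, 0.106], [0.617, -0.066, 0.116], [0.604, -0.064, 0.111], [0.536, -0.062, 0.113], [0.581, -0.061, 0.113], [0.608, -0.061, 0.119], [0.587, -0.059, 0.109], [0.607, -0.058, 0.11], [0.583, -0.056, 0.106], [0.535, -0.056, 0.119], [0.543, -0.054, 0.107], [0.58, -0.053, 0.105], [0.532, -0.053, 0.119], [0.566, -0.051, 0.103], [0.539, -0.051, 0.113], [0.546, -0.048, 0.103], [0.536, -0.048, 0.111], [0.553, -0.046, 0.099], [0.536, -0.043, 0.099], [0.644, 0.111, 0.099], [0.636, 0.114, 0.094], [0.634, 0.116, 0.103], [0.601, 0.118, 0.099], [0.578, 0.12, 0.1], [0.567, 0.123, 0.096]]
```

View pics/c0.png

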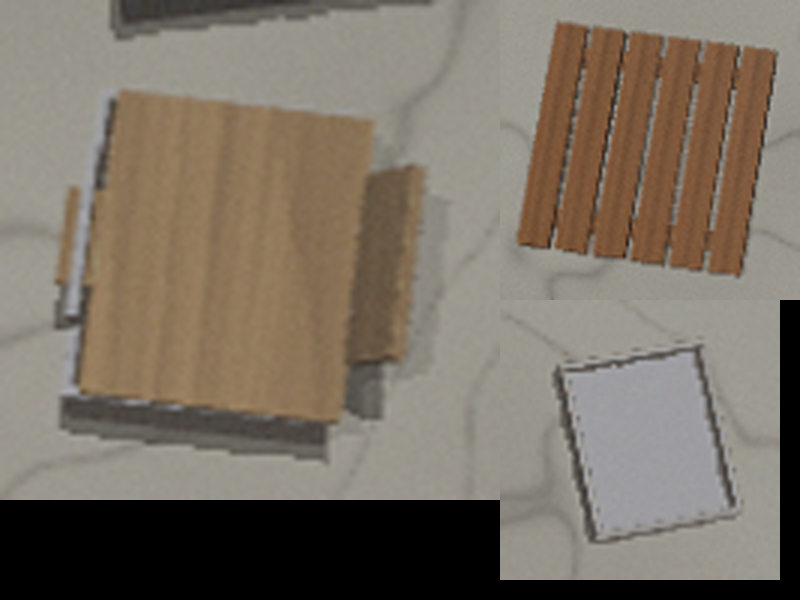

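```bash
python3 - <<'E'
from h import *
def g(n,x0,y0,s,ox,oy,c,z):
    c=np.array(c,float);uv=np.c_[x0+(c[:,0]-ox+.5)/s-.5,y0+(c[:,1]-oy+.5)/s-.5]
    P=at_z("top",uv,z);e=np.diff(np.r_[P,P[:1]],axis=0)
    print(n,np.round(P,3).tolist(),"centre",np.round(P.mean(0),4),"sides",np.round(np.linalg.norm(e,axis=1),3),"ang",np.round(np.degrees(np.arctan2(e[:,1],e[:,0])),1));return P
# order rear-far, front-far, front-near, rear-near
g("plate",262,160,5,0,0,[(118,90),(373,121),(340,422),(80,392)],.076)
g("lip",262,160,5,0,0,[(425,167),(403,360)],.111)
g("board",142,210,3,500,0,[(557,22),(776,50),(741,275),(519,245)],.012)
g("dish",405,222,4,500,300,[(556,369),(701,345),(738,514),(594,542)],.02)
E
```

```text
plate [[0.687, 0.102, 0.076], [0.672, -0.043, 0.076], [0.498, -0.027, 0.076], [0.512, 0.118, 0.076]] centre [0.5921 0.0374 0.076 ] sides [0.146 0.174 0.145 0.176] ang [-96.1 174.6  84.4  -5.3]
lip [[0.636, -0.071, 0.111], [0.526, -0.06, 0.111]] centre [ 0.581  -0.0652  0.111 ] sides [0.11 0.11] ang [174.1  -5.9]
board [[0.581, 0.468, 0.012], [0.556, 0.251, 0.012], [0.338, 0.275, 0.012], [0.361, 0.491, 0.012]] centre [0.4592 0.3713 0.012 ] sides [0.219 0.22  0.217 0.221] ang [-96.4 173.6  83.8  -6. ]
dish [[0.528, -0.286, 0.02], [0.548, -0.394, 0.02], [0.424, -0.418, 0.02], [0.402, -0.312, 0.02]] centre [ 0.4756 -0.3526  0.02  ] sides [0.109 0.126 0.108 0.128] ang [ -79.5 -169.   101.6   11.6]
```

The crop confirms it: a wooden lid on the white tub, with its lip to the right. All measured sizes match the description (plate 146 x 175, lip 110, board 219, dish 109 x 127). Next I'll plan the pre-grasp.

```bash
cat >> h.py <<'E'
YAW=np.radians(84.3);O=np.array([.5929,.0459,.070])
def lidR(yaw=YAW,tilt=0): return Ro.from_euler("ZY",[yaw,tilt]).as_matrix()  # tilt>0: front up
c55,s55=np.cos(np.radians(55)),np.sin(np.radians(55))
# tool in the lid frame when gripping the lip: columns x,y,z
RT=np.array([[0,-s55,c55],[-1,0,0],[0,-c55,-s55]])
def lip_tcp(depth,back=0): return np.array([-.109,0,.040])+(depth-.054-back)*RT[:,2]
def rel(P,R,P0,R0):
    return np.r_[R0.T@(P-P0)/.6, Ro.from_matrix(R0.T@R).as_rotvec()/(np.pi/2)]
def cur():
    o=ctrl.get_obs();return o["tool_pos"],Ro.from_rotvec(o["tool_rot"]).as_matrix()
E
python3 - <<'E'
from h import *
P0,R0=cur();L=lidR()
np.set_printoptions(precision=4,suppress=True)
for b in(.08,0):
    P=O+L@lip_tcp(.016,b);print(P,rel(P,L@RT,P0,R0))
E
```

```text
[ 0.5754 -0.1299  0.2067] [ 0.8446 -0.5379  0.1614  0.382   0.0806  0.2554]
[ 0.5799 -0.0842  0.1411] [ 0.8754 -0.6077  0.2708  0.382   0.0806  0.2554]
```

Request:
apply_moves(
  rows=[0.845,-0.538,0.161,0.382,0.081,0.255,0.845,-0.538,0.161,0.382,0.081,0.255,0.845,-0.538,0.161,0.382,0.081,0.255,0.845,-0.538,0.161,0.382,0.081,0.255,0.845,-0.538,0.161,0.382,0.081,0.255,0.845,-0.538,0.161,0.382,0.081,0.255,0.845,-0.538,0.161,0.382,0.081,0.255,0.845,-0.538,0.161,0.382,0.081,0.255,0.845,-0.538,0.161,0.382,0.081,0.255,0.845,-0.538,0.161,0.382,0.081,0.255,0.845,-0.538,0.161,0.382,0.081,0.255,0.845,-0.538,0.161,0.382,0.081,0.255,0.845,-0.538,0.161,0.382,0.081,0.255,0.845,-0.538,0.161,0.382,0.081,0.255,0.845,-0.538,0.161,0.382,0.081,0.255,0.845,-0.538,0.161,0.382,0.081,0.255,0.845,-0.538,0.161,0.382,0.081,0.255],
  grip=0.6,
)

```text
t: 1.8
tool_pos: [0.5753, -0.1317, 0.2076]
tool_rot: [-2.53, 0.127, -0.042]
contact_force: [0.0, 1.2, -0.4]
opening: 0.0513
grip_force: 0.0
```

```bash
python3 - <<'E'
from h import *
np.set_printoptions(precision=4,suppress=True)
P0,R0=cur();L=lidR();o=ctrl.get_obs()
print(P0,o["q"],o["opening"],ctrl.tip_extent)
for b in(.08,0): print(rel(O+L@lip_tcp(.016,b),L@RT,P0,R0))
im,d=ctrl.get_image("wrist");cv2.imwrite("pics/w1.png",im);np.save("pics/w1.npy",d)
P,uv=cloud("wrist",d,o)
# in the lid frame
Q=(P-O)@L
k=(abs(Q[:,1])<.06)&(Q[:,0]>-.13)&(Q[:,0]<-.085)&(Q[:,2]>.012)&(Q[:,2]<.06)
q=Q[k];print(len(q),"lid y range",np.percentile(q[:,1],[0.5,99.5]))
# signed distance from the lip's mid-plane and along the lip from the free edge
e=q-[-.109,0,.04];n=e@np.array([s55,0,c55]);a=e@np.array([c55,0,-s55])
for lo,hi in((-.01,0),(0,.01),(.01,.02),(.02,.03)):
    m=(a>lo)&(a<hi)&(abs(n)<.015)
    if m.sum(): print(lo,m.sum(),np.percentile(n[m],[2,50,98]))
print("edge a min",np.percentile(a[abs(n)<.01],[1,3]))
k=(abs(Q[:,1])<.05)&(Q[:,0]>-.07)&(Q[:,0]<.05);print("plate z",np.median(Q[k,2]))
E
```

```text
[ 0.5753 -0.1317  0.2076] [-0.5378  0.1467  1.7436  0.5457  1.5415  1.0356] 0.05127876769930868 0.0726
[-0.0001 -0.0016  0.0031  0.0013 -0.0015 -0.0003]
[-0.0005 -0.0019  0.1364  0.0013 -0.0015 -0.0003]
3009 lid y range [-0.0536  0.0548]
-0.01 264 [-0.0031  0.0009  0.0052]
0 2699 [-0.0038  0.001   0.0058]
0.01 23 [-0.0036  0.0008  0.0047]
0.02 22 [-0.0035  0.0002  0.0049]
edge a min [-0.0007 -0.0004]
plate z 0.006029853461763268
```

View pics/w1.png

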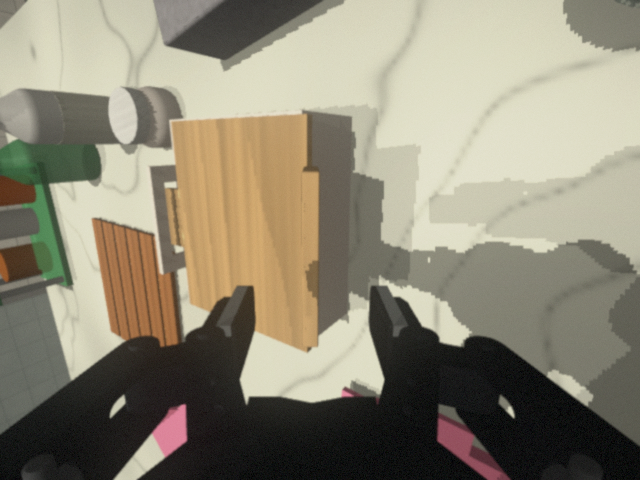

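The wrist view shows the lip end-on (column about 310, rows 168–350), centred between the fingers; depth puts it within 1 mm of the model. I'll advance and close.

Request:
apply_moves(
  rows=[0,-0.003,0.03,0,0,0,0,-0.003,0.06,0,0,0,0,-0.003,0.09,0,0,0,0,-0.003,0.115,0,0,0,0,-0.003,0.13,0,0,0,0,-0.003,0.136,0,0,0,0,-0.003,0.136,0,0,0,0,-0.003,0.136,0,0,0],
)

```text
t: 2.65
tool_pos: [0.5809, -0.0827, 0.142]
tool_rot: [-2.53, 0.125, -0.042]
contact_force: [0.2, 0.3, 0.8]
opening: 0.0515
grip_force: 0.0
```

Request:
apply_moves(
  rows=[0,0,0,0,0,0,0,0,0,0,0,0,0,0,0,0,0,0,0,0,0,0,0,0,0,0,0,0,0,0,0,0,0,0,0,0,0,0,0,0,0,0,0,0,0,0,0,0],
  grip=0,
  grip_force=70,
)

```text
t: 3.45
tool_pos: [0.5805, -0.0825, 0.1415]
tool_rot: [-2.53, 0.125, -0.041]
contact_force: [0.9, -1.4, 0.6]
opening: 0.0089
grip_force: 69.8
```

```bash
cat >> h.py <<'E'
def lid_tool(lidP,lidRot,G): # G = tool pose in lid frame (p,R)
    return lidP+lidRot@G[0], lidRot@G[1]
E
python3 - <<'E'
from h import *
np.set_printoptions(precision=4,suppress=True)
P0,R0=cur();L=lidR();print(P0,ctrl.tip_extent)
p=L.T@(P0-O);G=(p,L.T@R0);np.savez("pics/G.npz",p=G[0],R=G[1]);print(p,lip_tcp(.016))
piv=np.array([.075,0,0])
def pose(th,s,up):
    Lt=lidR(tilt=np.radians(th))
    o=O+L@piv-Lt@piv-Lt[:,0]*s+[0,0,up]
    return lid_tool(o,Lt,G)
for th,s,up in((4,0,.001),(8,0,.001),(12,.001,.002),(16,.003,.002),(20,.005,.002),(24,.006,.002),(28,.006,.002)):
    print(th,rel(*pose(th,s,up),P0,R0))
print("draw")
A=pose(28,.006,.002)
for s in(.02,.04,.06): print(rel(*pose(28,s,.002),*A))
E
```

```text
[ 0.5805 -0.0825  0.1415] 0.0726
[-0.129  -0.0005  0.0715] [-0.1308  0.      0.0711]
4 [ 0.     -0.0218 -0.0153 -0.0444 -0.     -0.    ]
8 [ 0.0001 -0.0437 -0.0278 -0.0889 -0.0001 -0.0001]
12 [ 0.0001 -0.0661 -0.0414 -0.1333 -0.0001 -0.0001]
16 [ 0.0001 -0.0875 -0.0534 -0.1778 -0.0002 -0.0002]
20 [ 0.0002 -0.1098 -0.064  -0.2222 -0.0002 -0.0002]
24 [ 0.0002 -0.1338 -0.0717 -0.2667 -0.0003 -0.0003]
28 [ 0.0002 -0.1592 -0.0763 -0.3111 -0.0003 -0.0003]
draw
[-0.      0.0191 -0.0134  0.      0.      0.    ]
[-0.      0.0465 -0.0324  0.      0.      0.    ]
[-0.      0.0738 -0.0515  0.      0.      0.    ]
```

Gripped (8.9 mm, 70 N). Now I'll tip about the rear wall.

Request:
apply_moves(
  rows=[0,-0.011,-0.008,-0.022,0,0,0,-0.022,-0.015,-0.044,0,0,0,-0.033,-0.022,-0.067,0,0,0,-0.044,-0.028,-0.089,0,0,0,-0.055,-0.035,-0.111,0,0,0,-0.066,-0.041,-0.133,0,0,0,-0.077,-0.047,-0.155,0,0,0,-0.0875,-0.053,-0.178,0,0,0,-0.099,-0.059,-0.2,0,0,0,-0.11,-0.064,-0.222,0,0,0,-0.122,-0.068,-0.244,0,0,0,-0.134,-0.072,-0.267,0,0,0,-0.146,-0.074,-0.289,0,0,0,-0.159,-0.076,-0.311,0,0,0,-0.159,-0.076,-0.311,0,0,0,-0.159,-0.076,-0.311,0,0],
)

```text
t: 5.05
tool_pos: [0.5853, -0.03, 0.2337]
tool_rot: [-3.018, 0.148, -0.011]
contact_force: [-0.7, -0.1, -2.0]
opening: 0.009
grip_force: 69.4
```

```bash
cat > est.py <<'E'
from h import *
np.set_printoptions(precision=4,suppress=True)
def lidpose():
    g=np.load("pics/G.npz");P,R=cur();Lr=R@g["R"].T;return P-Lr@g["p"],Lr
if __name__=="__main__":
    o,Lr=lidpose();L=lidR()
    print("lid origin in tub frame",L.T@(o-O),"tongue end",L.T@(o+Lr@[.086,0,0]-O),"tilt",np.degrees(np.arcsin(-Lr[2,0])),"force",ctrl.get_obs()["contact_force"])
E
python3 - <<'E'
from h import *
im,d=ctrl.get_image("side");cv2.imwrite("pics/s1.png",cv2.resize(im[150:350,130:430],None,fx=2.5,fy=2.5))
E
python3 est.py
```

```text
lid origin in tub frame [0.0037 0.0006 0.0396] tongue end [ 0.0796  0.0006 -0.0008] tilt 28.007961882771873 force [ 0.8022 -0.5559 -2.1935]
```

View pics/s1.png

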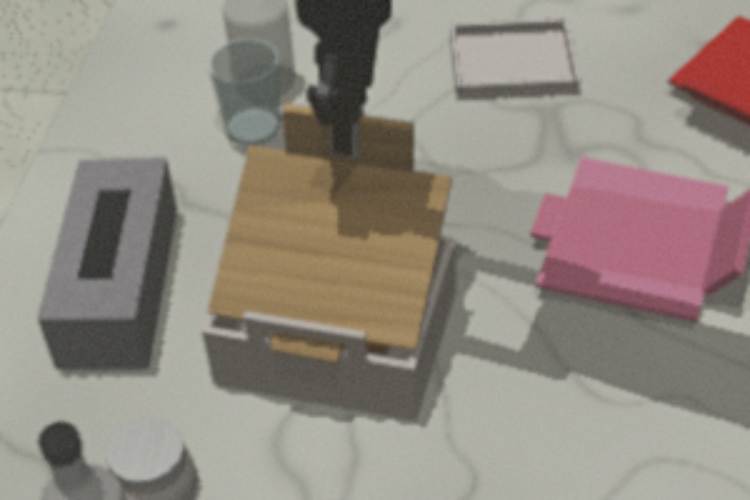

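The crop shows the lid tipped, with its tongue in the slot at (305,347). Forces are small, so I'll draw it forward along its plane.

Request:
apply_moves(
  rows=[0,0.007,-0.005,0,0,0,0,0.015,-0.0105,0,0,0,0,0.0225,-0.0155,0,0,0,0,0.03,-0.021,0,0,0,0,0.0375,-0.026,0,0,0,0,0.045,-0.031,0,0,0,0,0.0525,-0.0365,0,0,0,0,0.06,-0.042,0,0,0,0,0.067,-0.0465,0,0,0,0,0.074,-0.0515,0,0,0,0,0.074,-0.0515,0,0,0],
)

```text
t: 6.2
tool_pos: [0.5809, -0.0787, 0.2593]
tool_rot: [-3.018, 0.15, -0.012]
contact_force: [1.0, 0.0, -1.8]
opening: 0.0091
grip_force: 69.4
```

```bash
python3 est.py; python3 - <<'E'
from est import *
im,d=ctrl.get_image("side");cv2.imwrite("pics/s2.png",im)
P0,R0=cur();g=np.load("pics/G.npz");G=(g["p"],g["R"]);o,Lr=lidpose()
by=np.radians(83.9);B=lidR(by);bc=np.array([.4592,.3713,0])+B[:,0]*.004
for n,p,R in(("up",o+[0,0,.12],Lr),("flat up",o+[0,0,.14],B),("above board",bc+[0,0,.026+.10],B),("on board+2mm",bc+[0,0,.028],B)):
    print(n,rel(*lid_tool(p,R,G),P0,R0),lid_tool(p,R,G)[0])
E
```

```text
lid origin in tub frame [-0.0448 -0.0002  0.0656] tongue end [ 0.0311 -0.0004  0.0252] tilt 28.006338373841395 force [ 1.0333  0.0442 -1.7649]
up [ 0.0003 -0.0241 -0.1985 -0.      0.      0.    ] [ 0.5809 -0.0784  0.379 ]
flat up [-0.001   0.0628 -0.1551  0.311   0.0013  0.0041] [ 0.5753 -0.1267  0.3468]
above board [-0.2771 -0.5013  0.1636  0.311   0.0013  0.0041] [0.4464 0.247  0.1975]
on board+2mm [-0.2773 -0.4816  0.3257  0.311   0.0013  0.0041] [0.4464 0.247  0.0995]
```

Tongue drawn clear (31 mm in front of the slot line and 25 mm above the rim). Next: lift, flatten, travel.

Request:
apply_moves(
  rows=[0,-0.006,-0.05,0,0,0,0,-0.012,-0.1,0,0,0,0,-0.018,-0.15,0,0,0,0,-0.02,-0.19,0.03,0,0,-0.001,0,-0.19,0.1,0,0,-0.001,0.02,-0.18,0.17,0,0.002,-0.001,0.04,-0.17,0.24,0,0.003,-0.001,0.063,-0.155,0.311,0.001,0.004,-0.03,0.01,-0.12,0.311,0.001,0.004,-0.07,-0.07,-0.09,0.311,0.001,0.004,-0.11,-0.15,-0.06,0.311,0.001,0.004,-0.15,-0.23,-0.03,0.311,0.001,0.004,-0.19,-0.31,0,0.311,0.001,0.004,-0.22,-0.38,0.03,0.311,0.001,0.004,-0.25,-0.44,0.07,0.311,0.001,0.004,-0.277,-0.501,0.1,0.311,0.001,0.004,-0.277,-0.501,0.14,0.311,0.001,0.004,-0.277,-0.501,0.164,0.311,0.001,0.004,-0.277,-0.501,0.164,0.311,0.001,0.004,-0.277,-0.501,0.164,0.311,0.001,0.004],
)

```text
t: 8.25
tool_pos: [0.4469, 0.2465, 0.1975]
tool_rot: [-2.529, 0.135, -0.043]
contact_force: [0.3, 0.3, -1.6]
opening: 0.0093
grip_force: 69.6
```

```bash
python3 - <<'E'
from est import *
ob=ctrl.get_obs();print(ob["contact_force"],ob["opening"],ob["q"])
P0,R0=cur();g=np.load("pics/G.npz");G=(g["p"],g["R"]);o,Lr=lidpose();print("lid",o,np.degrees(Ro.from_matrix(Lr).as_euler("ZYX")))
im,d=ctrl.get_image("top");cv2.imwrite("pics/t2.png",im);np.save("pics/t2.npy",d)
P,uv=cloud("top",d);Q=(P-o)@Lr
k=(Q[:,0]>-.075)&(Q[:,0]<.06)&(abs(Q[:,1])<.085)&(abs(Q[:,2])<.03)
A=np.c_[Q[k][:,:2],np.ones(k.sum())];c=np.linalg.lstsq(A,Q[k][:,2],rcond=None)[0];print("plane in assumed lid frame (slope x,y,z0)",c,k.sum())
k=(abs(Q[:,2]-.006)<.006)&(abs(Q[:,1])<.02);print("x range (tongue to 86)",np.percentile(Q[k,0],[.3,99.7]))
k=(abs(Q[:,2]-.006)<.008)&(abs(Q[:,0])<.05)&(abs(Q[:,1])<.12);print("y range",np.percentile(Q[k,1],[.3,99.7]))
E
```

```text
[ 0.3077  0.2693 -1.6351] 0.009310943196253063 [ 0.1238 -0.2388  2.134   0.6482  1.1747  1.565 ]
lid [0.4601 0.3748 0.1261] [83.8777 -0.0041  0.0308]
plane in assumed lid frame (slope x,y,z0) [-0.004  -0.0023  0.0064] 3004
x range (tongue to 86) [-0.075   0.4395]
y range [-0.0875  0.0892]
```

Lid pose in the hand matches the model (level, within 1 mm). I'll lower it onto the board.

Request:
apply_moves(
  rows=[0,0.015,0.0214,0,0,0,0,0.03,0.0428,0,0,0,0,0.045,0.0643,0,0,0,0,0.06,0.0857,0,0,0,0,0.073,0.1043,0,0,0,0,0.082,0.117,0,0,0,0,0.088,0.1257,0,0,0,0,0.091,0.13,0,0,0,0,0.092,0.1314,0,0,0,0,0.093,0.1328,0,0,0,0,0.094,0.1343,0,0,0,0,0.094,0.1343,0,0,0],
)

```text
t: 9.5
tool_pos: [0.4464, 0.247, 0.099]
tool_rot: [-2.529, 0.133, -0.043]
contact_force: [-0.4, 0.1, -1.5]
opening: 0.0092
grip_force: 69.4
```

Request:
apply_moves(
  rows=[0,0.0005,0.0007,0,0,0,0,0.001,0.0014,0,0,0,0,0.0014,0.002,0,0,0,0,0.0014,0.002,0,0,0],
)

```text
t: 9.9
tool_pos: [0.4464, 0.247, 0.0974]
tool_rot: [-2.529, 0.133, -0.043]
contact_force: [-0.5, -0.4, 0.7]
opening: 0.009
grip_force: 69.8
```

Contact felt at the expected height. I'll release with a small opening and back out along the lip.

Request:
apply_moves(
  rows=[0,0,0,0,0,0,0,0,0,0,0,0,0,0,0,0,0,0,0,0,0,0,0,0,0,0,0,0,0,0],
  grip=0.3,
)

```text
t: 10.4
tool_pos: [0.4462, 0.2469, 0.0972]
tool_rot: [-2.529, 0.133, -0.043]
contact_force: [-0.4, -0.7, 0.5]
opening: 0.0254
grip_force: 0.0
```

Request:
apply_moves(
  rows=[0,0,-0.01,0,0,0,0,0,-0.03,0,0,0,0,0,-0.06,0,0,0,0,0,-0.1,0,0,0,0,0,-0.16,0,0,0,0,0,-0.22,0,0,0,0,0,-0.25,0,0,0,0,0,-0.25,0,0,0],
)

```text
t: 11.2
tool_pos: [0.4388, 0.1602, 0.224]
tool_rot: [-2.529, 0.134, -0.053]
contact_force: [-0.2, -0.8, 0.4]
opening: 0.0254
grip_force: 0.0
```

```bash
python3 - <<'E'
from est import *
ob=ctrl.get_obs();print(ob["contact_force"],ob["opening"],ob["tool_pos"],ob["tool_rot"])
im,d=ctrl.get_image("top");np.save("pics/t3.npy",d);cv2.imwrite("pics/t3.png",im)
f=lambda x0,y0,w,h,s:cv2.resize(im[y0:y0+h,x0:x0+w],None,fx=s,fy=s,interpolation=cv2.INTER_CUBIC)
b=np.zeros((500,800,3),np.uint8);b[:500,:500]=f(262,160,100,100,5);b[:300,500:]=f(142,205,100,100,3)
cv2.imwrite("pics/c3.png",b)
P,uv=cloud("top",d,box=(130,190,260,320));k=(P[:,2]>.026)&(P[:,2]<.038)
r=cv2.minAreaRect(P[k][:,:2].astype(np.float32));print(r)
L=lidR();P,uv=cloud("top",d,box=(255,150,370,265));Q=(P-(O-[0,0,.07]))@L
k=(abs(Q[:,0])<.066)&(abs(Q[:,1])<.081)
H,_,_=np.histogram2d(Q[k,0],Q[k,1],bins=[np.arange(-.07,.071,.01),np.arange(-.085,.086,.01)],weights=Q[k,2]*1000);N,_,_=np.histogram2d(Q[k,0],Q[k,1],bins=[np.arange(-.07,.071,.01),np.arange(-.085,.086,.01)])
with np.errstate(all="ignore"): print((H/N).round())
E
```

```text
[-0.2117 -0.8087  0.3611] 0.025404540594451862 [0.4388 0.1602 0.224 ] [-2.5295  0.1337 -0.0529]
((0.4707275629043579, 0.37401282787323), (0.38105279207229614, 0.1854162961244583), 5.008988380432129)
[[20. 20. 21. 22. 23. 20. 20. 22. 21. 19. 22. 23. 21. 20. 22. nan nan]
 [19. 21. 23. 21. 20. 22. 22. 22. 21. 22. 21. 22. 23. 22. 23. nan nan]
 [20. 22. 22. 22. 21. 21. 21. 19. 20. 22. 21. 20. 19. 22. 20. nan nan]
 [20. 22. 23. 31. 29. 30. 27. 22. 22. 23. 43. 46. 44. 45. 38. nan nan]
 [20. 23. 37. 50. 51. 49. 47. 26. 21. 34. 52. 54. 53. 47. 51. nan nan]
 [22. 22. 50. 52. 51. 51. 43. 27. 21. 32. 53. 54. 53. 52. 50. nan nan]
 [19. 21. 46. 52. 53. 53. 43. 23. 19. 37. 52. 54. 52. 53. 56. nan nan]
 [24. 21. 50. 52. 51. 51. 45. 24. 22. 31. 54. 56. 55. 53. nan nan nan]
 [22. 22. 49. 52. 53. 50. 43. 24. 22. 43. 53. 53. 52. 55. nan nan nan]
 [22. 22. 48. 52. 52. 51. 41. 21. 24. 42. 52. 52. 54. nan nan nan nan]
 [20. 20. 48. 51. 52. 52. 40. 22. 22. 51. 51. 52. 53. nan nan nan nan]
 [20. 21. 27. 41. 39. 42. 34. 22. 21. 21. 30. 21. 45. nan nan nan nan]
 [21. 21. 19. 19. 22. 21. 20. 22. 20. 20. 20. 20. 20. nan nan nan nan]
 [22. 22. 19. 19. 22. 19. 21. 22. 22. 20. 21. 24. 22. 22. nan nan nan]]
```

View pics/c3.png

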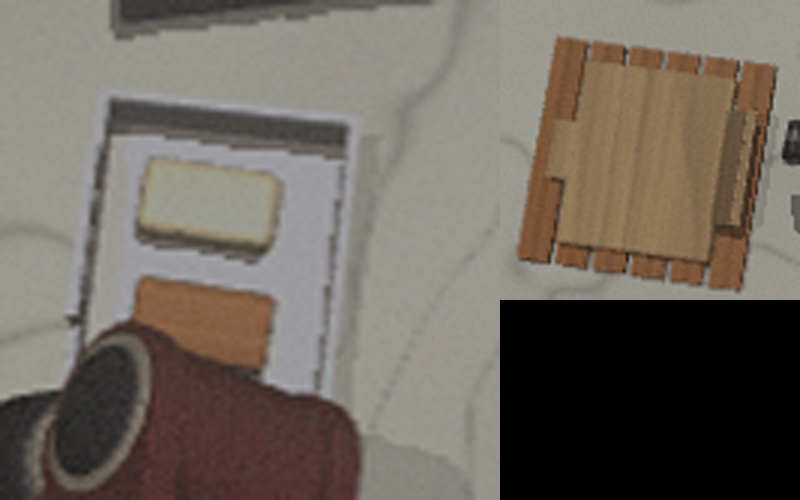

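The crop shows the lid flat and centred on the board, right way up. In the tub the soap is cream, with its top centre near crop (209,202) → pixel (304,200); the brush is nearer the robot at (203,320). I'll go above the soap and look.

```bash
cat >> h.py <<'E'
def down(yawdeg): # tool z down, tool x at yaw
    return Ro.from_euler("ZX",[np.radians(yawdeg),np.pi]).as_matrix()
E
python3 - <<'E'
from est import *
c=np.array([(150,157),(280,175),(268,243),(140,230)],float)
S=at_z("top",np.c_[262+(c[:,0]+.5)/5-.5,160+(c[:,1]+.5)/5-.5],.049);L=lidR();print(S,S.mean(0),((S-O)@L)[:,:2].round(3).tolist())
P0,R0=cur();s=S.mean(0)
print(rel(P0+[0.03,-.03,.08],R0,P0,R0), rel(np.r_[s[:2],.24],down(84.3),P0,R0))
E
```

```text
[[0.6554 0.0835 0.049 ]
 [0.6461 0.0087 0.049 ]
 [0.6059 0.0148 0.049 ]
 [0.6121 0.0881 0.049 ]] [0.6299 0.0488 0.049 ] [[0.044, -0.058], [-0.032, -0.057], [-0.03, -0.016], [0.044, -0.015]]
[ 0.0557 -0.0398 -0.1345  0.      0.      0.    ] [ 0.3383  0.1079 -0.1101 -0.3006 -0.3073 -0.97  ]
```

Request:
apply_moves(
  rows=[0.05,0,-0.08,0,0,0,0.12,0.02,-0.12,-0.05,-0.05,-0.16,0.338,0.108,-0.11,-0.3,-0.307,-0.97,0.338,0.108,-0.11,-0.3,-0.307,-0.97,0.338,0.108,-0.11,-0.3,-0.307,-0.97,0.338,0.108,-0.11,-0.3,-0.307,-0.97,0.338,0.108,-0.11,-0.3,-0.307,-0.97,0.338,0.108,-0.11,-0.3,-0.307,-0.97,0.338,0.108,-0.11,-0.3,-0.307,-0.97,0.338,0.108,-0.11,-0.3,-0.307,-0.97,0.338,0.108,-0.11,-0.3,-0.307,-0.97,0.338,0.108,-0.11,-0.3,-0.307,-0.97,0.338,0.108,-0.11,-0.3,-0.307,-0.97,0.338,0.108,-0.11,-0.3,-0.307,-0.97,0.338,0.108,-0.11,-0.3,-0.307,-0.97,0.338,0.108,-0.11,-0.3,-0.307,-0.97,0.338,0.108,-0.11,-0.3,-0.307,-0.97],
  grip=0.61,
)

```text
t: 12.95
tool_pos: [0.6293, 0.0495, 0.2372]
tool_rot: [-2.326, -2.106, 0.004]
contact_force: [0.4, 0.1, 0.6]
opening: 0.0522
grip_force: 0.0
```

```bash
python3 - <<'E'
from est import *
o=ctrl.get_obs();P0,R0=cur();print(P0,o["q"],o["opening"],ctrl.tip_extent)
im,d=ctrl.get_image("wrist");cv2.imwrite("pics/w3.png",im);np.save("pics/w3.npy",d)
L=lidR();P,uv=cloud("wrist",d,o);Q=(P-(O-[0,0,.07]))@L
ok=(abs(Q[:,0])<.064)&(Q[:,1]<0)&(Q[:,1]>-.08)
for lo,hi in((.025,.034),(.034,.044),(.044,.056)):
    k=ok&(Q[:,2]>lo)&(Q[:,2]<hi)
    if k.sum()<9: continue
    r=cv2.minAreaRect(Q[k][:,:2].astype(np.float32));print(lo,k.sum(),np.round(np.percentile(Q[k],[1,99],axis=0),4).tolist(),np.round(r[0],4),np.round(r[1],4),r[2],np.median(Q[k,2]))
k=(abs(Q[:,0])<.064)&(Q[:,1]>-.01)&(Q[:,1]<.08)&(Q[:,2]>.04)&(Q[:,2]<.06);print("brush",np.percentile(Q[k],[1,99],axis=0))
k=(abs(Q[:,0])<.03)&(Q[:,2]>.064)&(Q[:,2]<.074)&(Q[:,1]<-.06);print("far rim y",np.percentile(Q[k,1],[1,50,99]))
E
```

```text
[0.6293 0.0495 0.2372] [-0.0398  0.1174  1.6575  0.0015  1.3713  0.059 ] 0.0521876701886888 0.0726
0.025 39 [[0.0459, -0.0557, 0.028], [0.0486, -0.0189, 0.0337]] [ 0.0473 -0.0375] [0.0377 0.0018] 87.99873352050781 0.030630468152410273
0.034 243 [[-0.0246, -0.0594, 0.0347], [0.0486, -0.0125, 0.044]] [ 0.0102 -0.0361] [0.045  0.0763] 87.87336730957031 0.0426858717269053
0.044 5069 [[-0.0276, -0.0573, 0.0445], [0.0466, -0.0148, 0.0515]] [ 0.0095 -0.036 ] [0.044 0.077] 87.59880065917969 0.049658172774844134
brush [[-0.0326  0.0132  0.0445]
 [ 0.0435  0.0576  0.0536]]
far rim y [-0.2552 -0.2048 -0.0837]
```

View pics/w3.png

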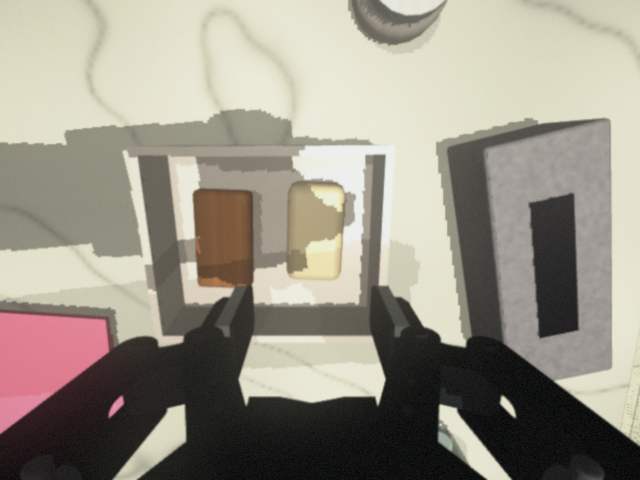

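The wrist view shows the soap at columns 288–345, rows 182–279, and the brush at 193–253. Gaps beside the soap are about 25 mm, enough for the fingers. Next I'll compute the descent.

```bash
python3 - <<'E'
from est import *
P0,R0=cur();L=lidR();s=O+L@[.0098,-.0362,0];print(P0,s)
print(rel(np.r_[s[:2],.12],down(82.3),P0,R0),rel(np.r_[s[:2],.096],down(82.3),P0,R0))
E
```

```text
[0.6293 0.0496 0.2373] [0.6299 0.0521 0.07  ]
[ 0.004   0.0015  0.1955 -0.0029 -0.0007  0.0226] [ 0.004   0.0016  0.2355 -0.0029 -0.0007  0.0226]
```

Request:
apply_moves(
  rows=[0.004,0.0015,0.02,-0.003,0,0.022,0.004,0.0015,0.06,-0.003,0,0.022,0.004,0.0015,0.1,-0.003,0,0.022,0.004,0.0015,0.14,-0.003,0,0.022,0.004,0.0015,0.17,-0.003,0,0.022,0.004,0.0015,0.195,-0.003,0,0.022,0.004,0.0015,0.215,-0.003,0,0.022,0.004,0.0015,0.228,-0.003,0,0.022,0.004,0.0015,0.235,-0.003,0,0.022,0.004,0.0015,0.235,-0.003,0,0.022,0.004,0.0015,0.235,-0.003,0,0.022],
)

```text
t: 14.1
tool_pos: [0.6303, 0.0523, 0.0971]
tool_rot: [2.363, 2.069, 0.003]
contact_force: [0.5, -0.1, 0.1]
opening: 0.0519
grip_force: 0.0
```

Request:
apply_moves(
  rows=[0,0,0,0,0,0,0,0,0,0,0,0,0,0,0,0,0,0,0,0,0,0,0,0,0,0,0,0,0,0,0,0,0,0,0,0,0,0,0,0,0,0],
  grip=0,
  grip_force=40,
)

```text
t: 14.8
tool_pos: [0.6305, 0.0523, 0.0973]
tool_rot: [2.363, 2.069, 0.004]
contact_force: [0.1, 0.1, 5.3]
opening: 0.0443
grip_force: 43.7
```

```bash
python3 - <<'E'
from est import *
P0,R0=cur()
print(rel(np.array([.4756,-.3526,.25]),down(11.2),P0,R0),rel(np.array([.4756,-.3526,.13]),down(11.2),P0,R0))
E
```

```text
[-0.7028 -0.1662 -0.2556  0.0008 -0.0015  0.7913] [-0.703  -0.1667 -0.0556  0.0008 -0.0015  0.7913]
```

Request:
apply_moves(
  rows=[0,0,-0.015,0,0,0,0,0,-0.04,0,0,0,0,0,-0.08,0,0,0,0,0,-0.13,0,0,0,0,0,-0.19,0,0,0,0,0,-0.25,0,0,0,0,0,-0.25,0,0,0],
)

```text
t: 15.5
tool_pos: [0.6323, 0.0522, 0.2543]
tool_rot: [2.357, 2.065, 0.015]
contact_force: [0.0, 0.3, -0.4]
opening: 0.0442
grip_force: 43.1
```

Request:
apply_moves(
  rows=[-0.06,-0.014,-0.005,0,0,0.07,-0.13,-0.03,-0.005,0,0,0.15,-0.2,-0.047,-0.005,0,0,0.23,-0.27,-0.064,-0.005,0,0,0.31,-0.34,-0.08,-0.005,0,0,0.39,-0.41,-0.097,-0.005,0,0,0.47,-0.48,-0.113,-0.005,0,0,0.55,-0.55,-0.13,-0.005,0,0,0.63,-0.61,-0.144,-0.005,0,0,0.7,-0.66,-0.156,-0.005,0,0,0.75,-0.69,-0.163,-0.005,0,0,0.78,-0.703,-0.166,-0.005,0,0,0.791,-0.703,-0.166,-0.005,0,0,0.791,-0.703,-0.166,-0.005,0,0,0.791,-0.703,-0.166,-0.005,0,0,0.791],
)

```text
t: 17.0
tool_pos: [0.4758, -0.3515, 0.2488]
tool_rot: [-3.125, -0.31, -0.001]
contact_force: [1.1, -0.1, -1.4]
opening: 0.0441
grip_force: 43.0
```

```bash
python3 - <<'E'
from est import *
o=ctrl.get_obs();P0,R0=cur();print(P0,o["contact_force"],o["opening"])
im,d=ctrl.get_image("wrist");cv2.imwrite("pics/w4.png",im)
P,uv=cloud("wrist",d,o)
k=(P[:,2]>.014)&(P[:,2]<.025)&(np.hypot(P[:,0]-.4756,P[:,1]+.3526)<.1)
r=cv2.minAreaRect(P[k][:,:2].astype(np.float32));print(k.sum(),r)
# held soap: points in tool frame between the fingers
T=(P-P0)@R0;k=(abs(T[:,1])<.02)&(abs(T[:,0])<.06)&(T[:,2]>.03)&(T[:,2]<.09);print(k.sum(),np.percentile(T[k],[1,50,99],axis=0))
print(rel(np.array([.4756,-.3526,.0825]),down(11.2),P0,R0))
E
```

```text
[ 0.4758 -0.3515  0.2488] [ 1.1283 -0.1159 -1.3982] 0.044066784180572346
2156 ((0.4791175425052643, -0.3534713387489319), (0.12489896267652512, 0.11031301319599152), 11.233295440673828)
17285 [[-0.0315 -0.0196  0.0461]
 [ 0.008  -0.0005  0.0477]
 [ 0.0361  0.0191  0.0658]]
[-0.0009  0.002   0.2772 -0.0008 -0.0004  0.0017]
```

View pics/w4.png

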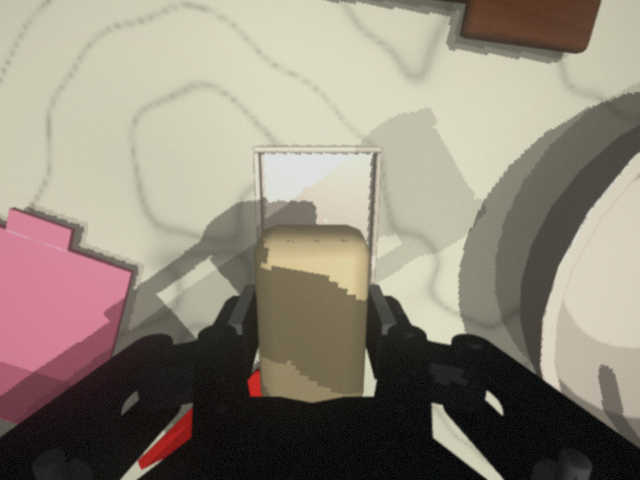

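The wrist view shows the soap level and square in the grip, with the dish below it (far wall at row 150, columns 255–381). I'll lower it.

Request:
apply_moves(
  rows=[0,0.002,0.03,0,0,0,0,0.002,0.08,0,0,0,0,0.002,0.13,0,0,0,0,0.002,0.18,0,0,0,0,0.002,0.22,0,0,0,0,0.002,0.245,0,0,0,0,0.002,0.26,0,0,0,0,0.002,0.267,0,0,0,0,0.002,0.27,0,0,0,0,0.002,0.272,0,0,0,0,0.002,0.272,0,0,0,0,0.002,0.272,0,0,0],
)

```text
t: 18.25
tool_pos: [0.4759, -0.3542, 0.0866]
tool_rot: [3.126, 0.307, 0.002]
contact_force: [-0.1, 0.3, -0.4]
opening: 0.0443
grip_force: 43.1
```

Request:
apply_moves(
  rows=[0,0,0.0015,0,0,0,0,0,0.003,0,0,0,0,0,0.0045,0,0,0,0,0,0.006,0,0,0,0,0,0.006,0,0,0],
)

```text
t: 18.75
tool_pos: [0.4756, -0.3538, 0.0824]
tool_rot: [-3.126, -0.307, -0.001]
contact_force: [-1.3, 1.3, 0.7]
opening: 0.0441
grip_force: 43.3
```

Request:
apply_moves(
  rows=[0,0,0.0008,0,0,0,0,0,0.0016,0,0,0,0,0,0.0016,0,0,0],
)

```text
t: 19.05
tool_pos: [0.4756, -0.3538, 0.0824]
tool_rot: [-3.125, -0.307, 0.0]
contact_force: [-4.5, 3.3, 8.0]
opening: 0.0443
grip_force: 44.1
```

On the dish floor. I'll ease up, release, retreat.

Request:
apply_moves(
  rows=[0,0,-0.001,0,0,0,0,0,-0.001,0,0,0,0,0,-0.001,0,0,0,0,0,-0.001,0,0,0,0,0,-0.001,0,0,0],
  grip=0.64,
)

```text
t: 19.55
tool_pos: [0.4755, -0.3538, 0.0816]
tool_rot: [-3.126, -0.307, -0.001]
contact_force: [-0.3, 0.3, -0.8]
opening: 0.0547
grip_force: 0.0
```

Request:
apply_moves(
  rows=[0,0,-0.01,0,0,0,0,0,-0.03,0,0,0,0,0,-0.07,0,0,0,0,0,-0.12,0,0,0,0,0,-0.2,0,0,0,0,0,-0.28,0,0,0,-0.1,0,-0.33,0,0,0,-0.18,0,-0.36,0,0,0,-0.25,0.08,-0.36,0,0,0,-0.3,0.14,-0.36,0,0,0,-0.3,0.2,-0.36,0,0,0,-0.3,0.2,-0.36,0,0,0],
)

```text
t: 20.75
tool_pos: [0.3203, -0.5107, 0.2985]
tool_rot: [3.126, 0.3, 0.001]
contact_force: [-0.7, 0.9, -1.0]
opening: 0.0545
grip_force: 0.0
```

```bash
python3 - <<'E'
from est import *
o=ctrl.get_obs();print(o["tool_pos"],o["contact_force"])
im,d=ctrl.get_image("top");f=lambda x0,y0,w,h,s:cv2.resize(im[y0:y0+h,x0:x0+w],None,fx=s,fy=s,interpolation=cv2.INTER_CUBIC)
b=np.zeros((580,800,3),np.uint8);b[:480,:640]=im;b[180:580,400:800]=f(390,210,100,100,4)
cv2.imwrite("pics/f.png",b)
P,uv=cloud("top",d,box=(405,220,475,295));k=(P[:,2]>.028)&(P[:,2]<.045)
print(k.sum(),cv2.minAreaRect(P[k][:,:2].astype(np.float32)),np.percentile(P[k,2],[2,50,98]))
E
```

```text
[ 0.3203 -0.5107  0.2985] [-0.7119  0.9471 -1.0395]
395 ((0.477167010307312, -0.35250669717788696), (0.12400035560131073, 0.10658132284879684), 4.459157466888428) [0.0284 0.0349 0.0426]
```

View pics/f.png

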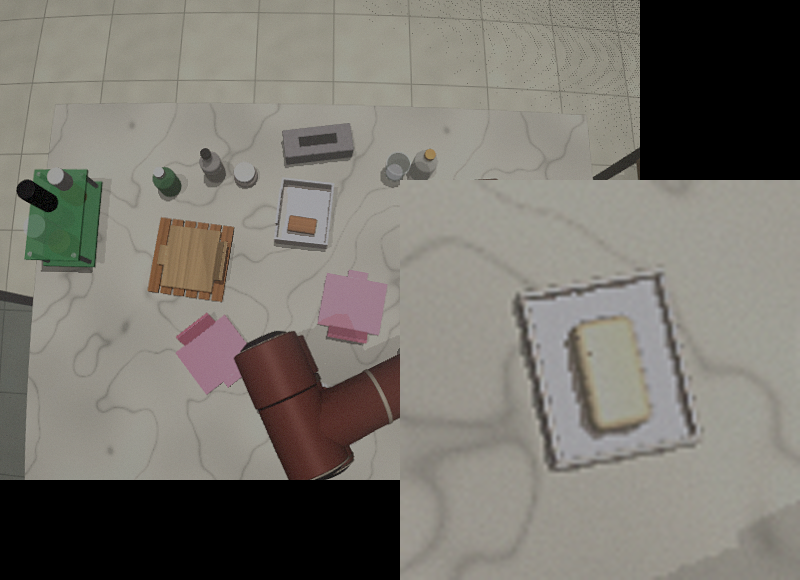

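The soap lies flat in the middle of the dish (inset, about (612,372)), the lid on the board (192,260) and the brush in the tub (302,225). The bystanders in view are unmoved, and the robot is clear.

```bash
python3 -c "
from station import ctrl
print(ctrl.finish_job())"
```

```text
the job is handed in; nothing more can be done
None
```

The job is handed in at about 21 s of the 67 s: the lid lies flat and right way up in the middle of the board, the soap flat in the middle of the dish, and the brush is still in the tub; I saw nothing else moved, though my last picture's inset hid the hairbrush.

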